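Push the locating bar home in the cross-slide bush

TASK

Take the round locating bar by its grooved handle out of the two V-blocks, push its thin end through the bore of the guide bush on the little cross-slide fixture until the shoulder of the handle is fully home against the bush block, and let go of it there. The bush block slides sideways and has been left anywhere along its travel, so feel for the bore; do not ram the bar against the fixture, and leave the ring gauge, the gear, the bent bracket and the loupe where they are.

Things in the scene. Friction and masses are not known exactly. Their poses are not given: they have to be found in the camera images.
- bar_handle (a point): Middle of the bar's handle, on its axis. Bar 146 mm long, 0.24 kg: aluminium handle 24 mm across, 46 mm long, dark grooves (grasp here, across, from above); square shoulder; steel shank 16 mm across, 100 mm long. It lies level in two V-blocks, thin end away from the robot, axis 31 mm above the table, the handle clear behind them. x axis: along the bar to the thin end; it may roll about x.
- bar_shoulder (a point): Centre of the bar's shoulder, on its axis, 23 mm from bar_handle towards the thin end; same axes. When home it meets the front face of the bush block. In the V-blocks it lies 12 mm behind the nearer block.
- bar_nose (a point): Tip of the bar's thin end, on its axis, 100 mm beyond the shoulder; same axes. The last 7 mm taper from 16 to 12 mm across, so the nose finds its way into the bore only from within about 3 mm of its centre.
- fixture: Fixed cross-slide: steel bush block 44 mm deep (x), 80 wide (y), top 86 above the table, on a rail on a grey base 100x150x14. Origin on the table, under the block's flat front face, mid-travel; x into the bore, y along the slide. Bore (bronze rim): 18.8 mm, right through, 60 above the table, mid-block. The block stands anywhere from y = -18 to 18 mm (not measured) and stays; 4 N sideways moves it.
- ring_gauge: Steel ring, 55 mm across, 18 mm high, lying loose on the table; a bystander. Origin under its centre.
- gear: Steel gear wheel, 60 mm across, 20 mm high, lying loose; a bystander. Origin under its centre.
- bracket_part: Bent bracket 36 x 50 x 40 mm, standing loose; a bystander. Origin under its centre.
- loupe: Black eyepiece loupe, 37 mm across, 30 mm high, standing loose; a bystander. Origin under its centre.
Not all that is in view belongs to the job. Of the things that look like the fixture, the larger one is meant.

How it is judged (in metres and radians):
At the end, for the whole second after the job is handed in: The bar rests, released and at rest, in the bore of the bush block: thin end through, in line with the bore (within 0.12 rad), at the bore's height, its shoulder within 4 mm of the block's front face (x of bar_shoulder in the frame of fixture between -0.004 and 0.004 m and x of bar_nose in the frame of fixture above 0.09 m and y of bar_shoulder in the frame of fixture between -0.023 and 0.023 m and height (world z) of bar_shoulder between 0.053 and 0.067 m and angle between the x axis of bar_shoulder and the x axis of fixture, either way round below 0.12 rad and linear speed of bar below 0.02 m/s); the robot touches nothing.
It fails at once if the bar was rammed against the fixture (over 70 N) (contact force between bar and fixture above 70 N).
It fails at once if a bystander (ring gauge, gear, bent bracket or loupe) was moved by more than 20 mm (distance of any of ring_gauge, gear, bracket_part, loupe from where it was at the start of the episode above 0.02 m).
It also fails if it takes over 54 s, if anything falls off the work surface, if the arm or the gripper's body presses on something with over 40 N, if the wrist force passes 120 N, or if a joint passes its speed limit or range.

ROBOT

A 6-joint arm with a two-finger parallel gripper is mounted at the origin on a cart in front of the work surface, level with it; the furniture and walls round the work are solid. World frame = base frame: x ahead of the robot, y to its left, z up, the work surface at z = 0. Lengths are in mm, angles in degrees, forces in N, time in s.
With the tool pointing down it reaches from about 375 to 925 mm from the base axis. Payload 5.7 kg.
Tool frame: the origin (TCP) lies on the mounting face of the last link; the fingertips stand 173 mm ahead of it and the grasp point (between the pads) lies r.grip_depth ahead of it (r.grip_depth is the distance from the TCP to the grasp point, in mm); z points along the fingers, x is the direction in which the jaws open and shut, and the axes are right-handed (so a half turn about z gives the same grasp; the last joint's range is limited). The gripper opens to 85 mm and grips with 20 to 120 N. Pads are 22 mm wide; open, the fingers measure 114 mm over their backs; the gripper's body (76 mm by 85 mm) begins 54 mm behind the grasp point. The pads swing forward as they close: fully open they stand 13 mm farther back than shut.
Start: joints at [-79.188, 20.558, 86.54, -0, 72.909, -6.595], TCP at [179.477, -572.515, 404.667] pointing down, gripper open.
Joint ranges: [-170.27, 170.27], [-57.76, 135], [12.27, 136.19], [-55.21, 235.2], [11.17, 155.16], [-170.74, 170.74]. Speed limits (degrees/s): [136.94, 136.94, 180, 180, 180, 180].

INTERFACE

Orientations are given as a 3x3 rotation matrix whose columns are the frame's x, y, z axes.
In Python, from cell import r gives the robot as it stands.
- The arm moves only by the tool arm_command, never from a script. Its argument "moves" is a list that holds one entry, the list of rows, each a list of 7 numbers: the turn, a rotation vector about the world's x, y, z normalised to -1 to 1, where 1 is pi/4 rad, then the shift along the world's x, y, z normalised to -1 to 1, where 1 is 30 cm, then the closure, from 0 (fully open) to 1 (shut). A call has 1 to 20 rows; each row is the pose to reach, as a shift and turn from the pose commanded when the call began; what a row does not reach only later rows make up. A row lasts 1/8 s, in which the tool goes at most 62.5 mm and 10.7 degrees, less where a joint would pass 70% of its speed; a pose out of reach is approached as far as the arm can. A call with a number of a shift or a turn outside -1 to 1 is refused whole. A call with a gripper value outside its range is refused whole. The fingers move at their own pace and stop on an object; "squeeze" is the grip in N (left out, the last holds). Time passes only in rows, so rows that repeat a pose let the fingers close. It gives the time, the measured TCP pose, the force and the opening at its end, in the units of the state.
- r.get_state(): the state, without advancing time (a new reading comes with each control period).
- r.capture(name): name is "side" or "top" or "wrist"; returns a dict with "img" (400x640x3 uint8, blue, green, red), "fovy" (degrees; the focal length in pixels is half the picture's height over the tangent of half this angle, whatever the lens; pixels are square), "cx", "cy" (the principal point, pixels), "k1" (the pictures are not rectified: a ray, as slopes to the right and down, at radius r is drawn at 1 + k1 r^2 times it, then the intrinsics apply), "R" (3x3) and "t" (3): a world point X has camera coordinates R X + t. Camera axes: x right, y down, z forward; pixel columns grow to the right and rows downward; lengths in mm; the calibration is good to about 2 mm. A picture is of the moment at which its call begins. There is no depth.
- r.job_done(): hands the job in, once; it reports no verdict.
The state is a dict: "clock": time; "qpos": joint angles; "joint_vel": joint speeds; "effort": joint torques, N m; "tcp_pos": TCP position; "tcp_rot": TCP orientation; "wrist_force": force on the tool from outside, world axes, zero at the start; "ft_torque": the same for the moment, N m; "opening": finger opening in mm.
Only numpy, scipy, OpenCV 4.12 (cv2) and the standard library are available. Lean on these libraries where they do the work, as an engineer would, in place of code of your own. Each camera call takes 0.05 s, during which the arm holds its last target. There are 200 camera calls.

## Working session

There is one attempt and no reset: what is moved stays moved. The work goes in short steps, Python scripts to look and compute and a tool call to move; the robot and the scene stay as the last step left them, time stands still between calls to the robot, and variables do not carry over. Pictures are saved under pics/ and viewed, about 8 in all and at most 12, crops included, and the job is handed in when it is done.

Besides the shell and the picture viewer there is one more tool, called after "Request:" by a JSON object that holds its "api" and its "payload". arm_command: Moves the arm, as the interface text tells. Its arguments: {"type":"object","properties":{"moves":{"type":"array"},"squeeze":{"type":"number"}},"required":["moves"]}

```bash
ls; mkdir -p pics
cat > h.py <<'E'
import numpy as np, cv2
from cell import r
def cap(n,f):
    c=r.capture(n); cv2.imwrite('pics/'+f+'.png',c['img']); 
    np.savez('pics/'+f+'.npz',**{k:c[k] for k in c}); return c
def ray(c,u,v):
    f=200/np.tan(np.radians(float(c['fovy']))/2)
    d=np.array([(u-c['cx'])/f,(v-c['cy'])/f]); s=d.copy()
    for _ in range(30): s=d/(1+c['k1']*(s@s))
    R=np.array(c['R']);t=np.array(c['t'])
    return -R.T@t, R.T@np.array([s[0],s[1],1])
def onz(c,u,v,z):
    o,d=ray(c,u,v); return o+d*(z-o[2])/d[2]
def proj(c,X):
    p=np.array(c['R'])@np.array(X,float)+np.array(c['t']); s=p[:2]/p[2]; s=s*(1+c['k1']*(s@s))
    f=200/np.tan(np.radians(float(c['fovy']))/2); return s*f+[float(c['cx']),float(c['cy'])]
def load(f): return dict(np.load('pics/'+f+'.npz'))
E
python3 - <<'E'
from h import *
a=cap('top','top0');b=cap('side','side0')
for c in(a,b): print(c['fovy'],c['k1'],c['R'],c['t'])
print(r.grip_depth,r.get_state())
cv2.imwrite('pics/both.png',cv2.resize(np.vstack([a['img'],b['img']]),(480,600),interpolation=cv2.INTER_AREA))
E
```

```text
pics
52.589224059562085 -0.016188137378494994 [[-0.02044649 -0.99907172 -0.03791625]
 [-0.99706525  0.02317453 -0.07296453]
 [ 0.07377549  0.03631311 -0.99661353]] [ 28.88214343 553.3061282  962.39170228]
51.10524881271236 -0.04020038070398612 [[-0.9995538  -0.01842974  0.02350628]
 [-0.02930925  0.45342233 -0.89081376]
 [ 0.00575919 -0.89110523 -0.45376017]] [534.58108201  44.75744766 987.53824251]
154.70000000000002 {'clock': 0.1, 'qpos': array([-7.91880583e+01,  2.05952573e+01,  8.65929452e+01, -7.11622687e-04,
        7.29077615e+01, -6.59462738e+00]), 'joint_vel': array([ 0.08670442, -0.06264437, -0.03959736, -0.06602659,  0.03818859,
        0.10457178]), 'effort': array([ 1.09364595e-03, -5.28648877e+01, -2.79348546e+01, -2.36428032e-04,
        4.97459623e-03,  3.69723367e-06]), 'tcp_pos': array([ 179.42107868, -572.20885466,  403.92127567]), 'tcp_rot': array([[ 2.99153417e-01, -9.54204971e-01, -3.25846211e-04],
       [-9.54203574e-01, -2.99153540e-01,  1.64292743e-03],
       [-1.66516756e-03, -1.80563734e-04, -9.99998597e-01]]), 'wrist_force': array([ 0.21191309, -0.1130363 , -0.67753506]), 'ft_torque': array([-0.02945059,  0.04433234,  0.0026053 ]), 'opening': 85.37287398299686}
```

View pics/top0.png

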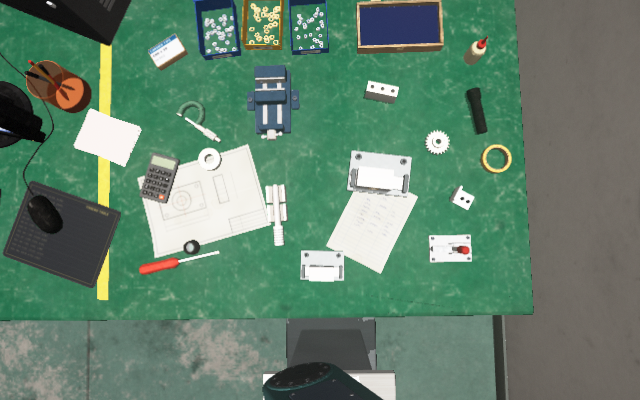

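View pics/side0.png

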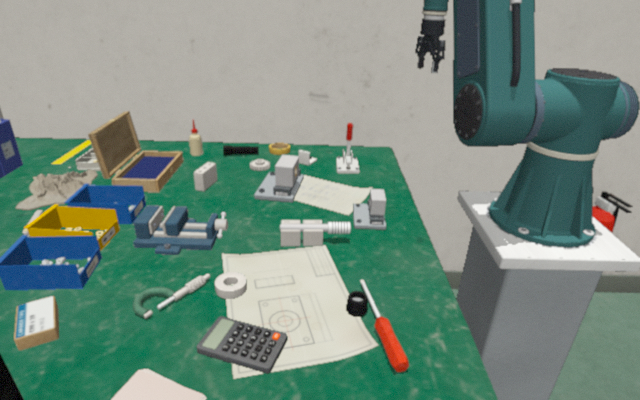

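The top view shows these candidates:
- **Bar:** in its V-blocks at about (277,210), with the grooved handle at (279,235). The lookalikes are the screwdriver at (180,262) and the marker at (205,125).
- **Fixture:** the larger one is at (380,175) and the smaller decoy at (322,266). The vise at (271,100) and toggle clamp at (450,249) aren't it.
- **Bystanders:** ring gauge (209,159), gear (437,142), bracket (462,197), loupe (191,247).

I choose the bar at (277,210) and the fixture at (380,175), and check both in one crop.

Run:
```python
from h import *
a=load('top0')['img'];b=load('side0')['img']
A=cv2.resize(a[140:255,255:425],None,fx=4.5,fy=4.5,interpolation=cv2.INTER_CUBIC)[:, :800]
B=cv2.resize(b[145:255,245:395],None,fx=2.6,fy=2.6,interpolation=cv2.INTER_CUBIC)
cv2.imwrite('pics/crop1.png',cv2.resize(A,(765,517)))
```

```text
(no output)
```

View pics/crop1.png

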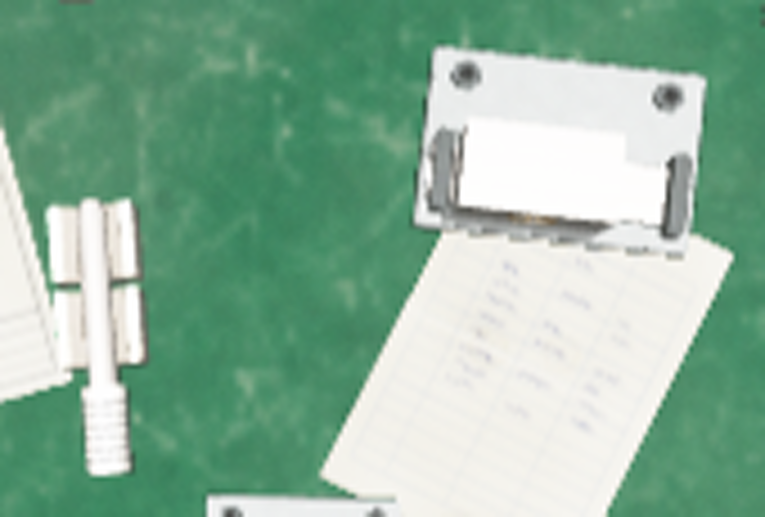

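Run:
```python
from h import *
a=load('top0')
def P(x,y,z): return onz(a,255+(x+.5)/4.5-.5,140+(y+.5)/4.5-.5,z)
n=P(91,199,31);s=P(104,386,31);e=P(108,472,31)
print('bar',n,s,e,np.linalg.norm(n-s),np.linalg.norm(s-e)); d=n-e; print('yaw',np.degrees(np.arctan2(d[1],d[0])), np.linalg.norm(d))
c=[P(*q,14) for q in((432,47),(706,77),(691,255),(415,228))]
for q in c: print(q)
m=sum(c)/4; print('ctr',m,[np.linalg.norm(c[i]-c[(i+1)%4]) for i in range(4)])
y=(c[0]-c[1]+c[3]-c[2]); print('fix yaw from y',np.degrees(np.arctan2(-y[0],y[1])))
for q in((468,118),(625,134),(460,205),(612,222)): print('blk',P(*q,86))
print('bush',P(530,218,66))
for nme,u,v,z in(('ring',209,159,18),('gear',437,142,20),('br',462,197,40),('loupe',191,247,30),('small',322,266,40)): print(nme,onz(a,u,v,z))
```

```text
bar [607.08031683 118.97306736  31.        ] [506.3398818  113.27228806  31.        ] [460.54666498 111.74936856  31.        ] 100.90160620492172 45.81853325895607
yaw 2.8222367935667036 146.71159786221628
[688.31985166 -67.17615361  14.        ]
[ 667.65559855 -215.45498953   14.        ]
[ 570.6479253  -203.72872805   14.        ]
[588.94762057 -55.30575522  14.        ]
ctr [ 628.89274902 -135.4164066    14.        ] [np.float64(149.71180493904467), np.float64(97.71383667330839), np.float64(149.54684118902648), np.float64(100.07870237885561)]
fix yaw from y -7.481475581409198
blk [636.33733359 -80.83932914  86.        ]
blk [ 626.106855   -159.47560222   86.        ]
blk [592.18265179 -75.57769347  86.        ]
blk [ 581.70001469 -151.44766503   86.        ]
bush [ 586.9919527 -112.5030191   66.       ]
ring [675.1042323  284.50243415  18.        ]
gear [ 701.13508611 -277.3592021    20.        ]
br [ 563.57239219 -324.96262532   40.        ]
loupe [458.52914294 325.08037244  30.        ]
small [408.31665164   8.6000924   40.        ]
```

The sizes check: bar 146.7 mm, base 150 x 98–100 mm. The handle is near (483,112) with yaw 2.8°. The fixture yaw is −7.5° and the bore is near (587,−113). I'm moving to above the handle.

Request:
{"api": "arm_command", "payload": {"moves": [[[0,0,0,0.13,0.2,0,0],[0,0,0,0.26,0.4,0,0],[0,0,0,0.39,0.6,0,0],[0,0,0,0.52,0.8,0,0],[0,0,-0.16,0.65,1,0,0],[0,0,-0.325,0.65,1,0,0],[0,0,-0.325,0.65,1,0,0]]]}}

```text
clock: 0.98
tcp_pos: [375.3, -269.9, 404.4]
tcp_rot: [[0.052, -0.999, -0.0], [-0.999, -0.052, 0.001], [-0.001, 0.0, -1.0]]
wrist_force: [-0.6, -0.5, 0.2]
opening: 85.6
```

Request:
{"api": "arm_command", "payload": {"moves": [[[0,0,0,0.07,0.2,0,0],[0,0,0,0.14,0.4,0,0],[0,0,0,0.21,0.6,0,0],[0,0,0,0.28,0.8,0,0],[0,0,0,0.36,1,0,0],[0,0,0,0.36,1,0,0],[0,0,0,0.36,1,0,0]]]}}

```text
clock: 1.85
tcp_pos: [482.5, 26.9, 404.3]
tcp_rot: [[0.05, -0.999, -0.001], [-0.999, -0.05, -0.001], [0.001, 0.001, -1.0]]
wrist_force: [0.3, -0.6, -0.7]
opening: 85.2
```

Request:
{"api": "arm_command", "payload": {"moves": [[[0,0,0,0,0.14,-0.1,0],[0,0,0,0,0.285,-0.2,0],[0,0,0,0,0.285,-0.3,0],[0,0,0,0,0.285,-0.3,0],[0,0,0,0,0.285,-0.3,0]]]}}

```text
clock: 2.48
tcp_pos: [483.0, 111.5, 315.5]
tcp_rot: [[0.047, -0.999, 0.001], [-0.999, -0.047, -0.0], [0.0, -0.001, -1.0]]
wrist_force: [0.9, 0.3, -0.1]
opening: 85.6
```

Run:
```python
from h import *
c=cap('wrist','w1'); print(c['R'],c['t'],c['fovy'],r.get_state()['tcp_pos'])
for X in((607,119,31),(506,113.3,31),(460.5,111.7,31)): print(proj(c,X))
```

```text
[[ 4.61703937e-02 -9.98933572e-01 -1.19104567e-04]
 [-9.45874196e-01 -4.37563475e-02  3.21570192e-01]
 [-3.21232472e-01 -1.47343644e-02 -9.46885736e-01]] [ 88.43350355 450.02468526 453.32578951] 69.69785015747556 [483.22437755 111.66153869 315.84649108]
[311.45199828  45.73206681]
[312.97809612 170.72163387]
[312.53397246 217.23830038]
```

View pics/w1.png

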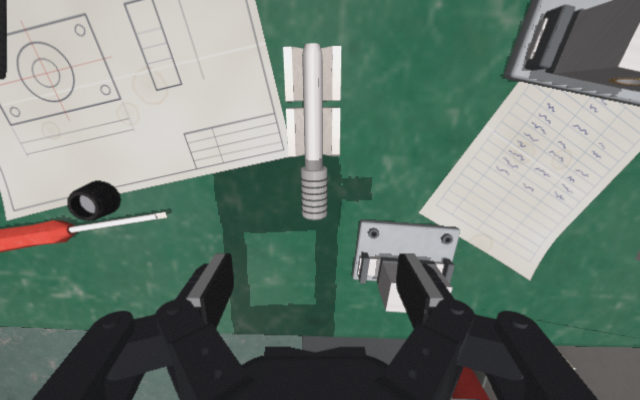

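The wrist view agrees with the estimate: nose at (312,43), shoulder (314,167), handle end (314,218), all within about 2 mm. I'm descending and gripping.

Request:
{"api": "arm_command", "payload": {"moves": [[[0,0,0,0,-0.003,-0.1,0],[0,0,0,0,-0.003,-0.2,0],[0,0,0,0,-0.003,-0.3,0],[0,0,0,0,-0.003,-0.38,0],[0,0,0,0,-0.003,-0.433,0],[0,0,0,0,-0.003,-0.433,0],[0,0,0,0,-0.003,-0.433,0.4],[0,0,0,0,-0.003,-0.433,0.6],[0,0,0,0,-0.003,-0.433,1],[0,0,0,0,-0.003,-0.433,1],[0,0,0,0,-0.003,-0.433,1],[0,0,0,0,-0.003,-0.433,1],[0,0,0,0,-0.003,-0.433,1],[0,0,0,0,-0.003,-0.433,1]]], "squeeze": 70}}

```text
clock: 4.28
tcp_pos: [482.7, 112.1, 184.9]
tcp_rot: [[0.049, -0.999, 0.001], [-0.999, -0.049, 0.0], [-0.0, -0.001, -1.0]]
wrist_force: [-0.3, 0.1, 4.3]
opening: 21.9
```

Request:
{"api": "arm_command", "payload": {"moves": [[[0,0,0,0,0,0.03,1],[0,0,0,0,0,0.08,1],[0,0,0,0,0,0.15,1],[0,0,0,0,0,0.23,1],[0,0,0,0,0,0.3,1],[0,0,-0.05,-0.03,-0.1,0.3,1],[0,0,-0.1,-0.06,-0.22,0.3,1],[0,0,-0.15,-0.09,-0.36,0.3,1],[0,0,-0.2,-0.12,-0.5,0.3,1],[0,0,-0.227,-0.15,-0.62,0.3,1],[0,0,-0.227,-0.16,-0.686,0.3,1],[0,0,-0.227,-0.16,-0.686,0.3,1],[0,0,-0.227,-0.16,-0.686,0.3,1]]]}}

```text
clock: 5.9
tcp_pos: [434.3, -93.3, 275.1]
tcp_rot: [[-0.13, -0.992, 0.0], [-0.992, 0.13, 0.0], [-0.0, 0.0, -1.0]]
wrist_force: [-0.6, 0.4, -2.1]
opening: 22.0
```

Run:
```python
from h import *
c=cap('wrist','w2');s=cap('side','s2'); print(r.get_state()['tcp_pos'],r.get_state()['opening'])
A=cv2.resize(c['img'][0:260,100:540],None,fx=1.8,fy=1.8,interpolation=cv2.INTER_CUBIC)
cv2.imwrite('pics/w2c.png',A)
```

```text
[434.40194173 -92.93652387 274.92375755] 22.172568893257328
```

View pics/w2c.png

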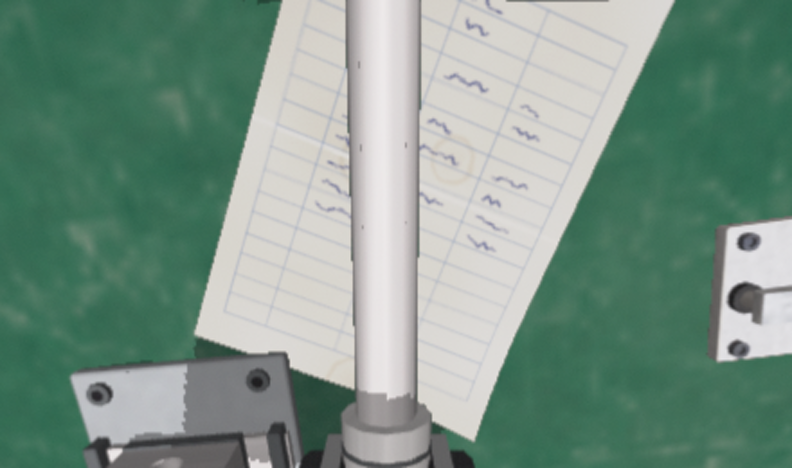

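The wrist view shows the shank straight in the grip, from (387,400) up. The fixture is out of frame, because this camera looks back at the robot. The `w1` picture did catch the block's front face at its top right, so I'll view that corner together with the new side view.

Run:
```python
from h import *
a=load('w1')['img'];b=load('s2')['img'];s=load('s2')
A=cv2.resize(a[0:110,500:640],None,fx=4,fy=4,interpolation=cv2.INTER_CUBIC)
for X in((434.4,-93,120.3),(557,-110,120.3)): print(proj(s,X))
B=cv2.resize(b[110:220,250:390],None,fx=4,fy=4,interpolation=cv2.INTER_CUBIC)
t=cap('top','t2')
C=cv2.resize(t['img'][140:240,320:420],None,fx=4,fy=4,interpolation=cv2.INTER_CUBIC)
cv2.imwrite('pics/m3.png',np.hstack([cv2.resize(A,(400,314)),cv2.resize(B,(400,314))]))
cv2.imwrite('pics/t2c.png',cv2.resize(t['img'][140:260,300:430],None,fx=5,fy=5,interpolation=cv2.INTER_CUBIC)[:600,:650])
```

```text
[358.42512463 152.76333672]
[308.36811986 148.91738871]
```

View pics/m3.png

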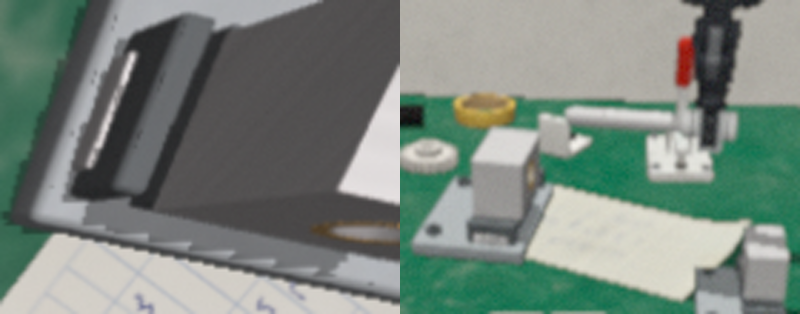

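View pics/t2c.png

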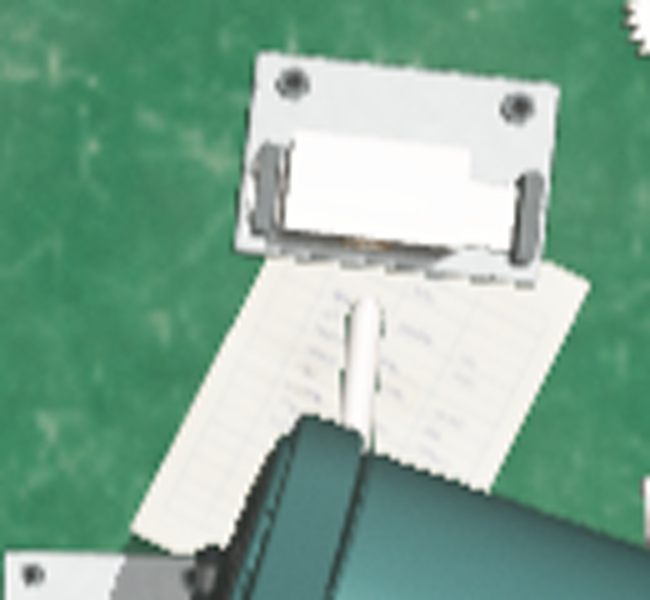

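The bar is held with the handle at (735,125) and the nose at (568,117) in the side crop. The top crop shows the bronze rim at (366,243) and the nose at (370,300). Now I'll measure those to sub-pixel with masks.

Run:
```python
from h import *
fx=np.array([np.cos(np.radians(-7.5)),np.sin(np.radians(-7.5))]);fy=np.array([-fx[1],fx[0]])
ctr=np.array([628.9,-135.4]); O=ctr-44.5*fx
F=lambda X:(np.array([(X[:2]-O)@fx,(X[:2]-O)@fy]).round(1),round(float(X[2]),1))
for f in('top0','t2'):
    c=load(f); im=c['img'].astype(int); sub=im[183:194,345:410]
    sat=sub[...,2]-sub[...,0]; m=(sat>25)&(sub[...,2]>sub[...,1])
    ys,xs=np.nonzero(m); w=sat[m]
    print(f,len(xs),xs.min()+345,xs.max()+345,sorted(set(ys+183))); u=(xs*w).sum()/w.sum()+345; v=(ys*w).sum()/w.sum()+183
    print(u,v,F(onz(c,u,v,60)),onz(c,u,v,60))
    # block top: brightest at row 172
    for row in (174,180): 
        rr=im[row,345:410].min(1); print(row,list(rr))
c=load('t2'); im=c['img'].astype(int)
# bar edges per row
pts=[]
for v in range(198,228,3):
    print(v,list(im[v,362:388].min(1)))
# side bar
c=load('s2');im=c['img'].astype(int)
for u in range(308,348,4): print(u,list(im[142:164,u].min(1)))
```

```text
top0 12 368 377 [np.int64(188), np.int64(189)]
373.37215189873416 188.4025316455696 (array([ 0.1, 14.4]), 60.0) [ 586.80259381 -115.35800469   60.        ]
174 [np.int64(96), np.int64(92), np.int64(89), np.int64(97), np.int64(198), np.int64(153), np.int64(120), np.int64(145), np.int64(148), np.int64(148), np.int64(110), np.int64(180), np.int64(100), np.int64(252), np.int64(253), np.int64(253), np.int64(253), np.int64(253), np.int64(253), np.int64(253), np.int64(253), np.int64(253), np.int64(253), np.int64(253), np.int64(253), np.int64(253), np.int64(253), np.int64(253), np.int64(253), np.int64(253), np.int64(253), np.int64(253), np.int64(253), np.int64(253), np.int64(253), np.int64(253), np.int64(253), np.int64(253), np.int64(253), np.int64(253), np.int64(253), np.int64(253), np.int64(253), np.int64(253), np.int64(253), np.int64(253), np.int64(252), np.int64(252), np.int64(250), np.int64(236), np.int64(235), np.int64(236), np.int64(237), np.int64(237), np.int64(237), np.int64(236), np.int64(236), np.int64(236), np.int64(236), np.int64(206), np.int64(188), np.int64(176), np.int64(174)
[... 9641 characters left out ...]
158), np.int64(157), np.int64(149)]
340 [np.int64(162), np.int64(164), np.int64(160), np.int64(141), np.int64(82), np.int64(56), np.int64(116), np.int64(192), np.int64(217), np.int64(212), np.int64(197), np.int64(171), np.int64(142), np.int64(116), np.int64(102), np.int64(160), np.int64(199), np.int64(218), np.int64(220), np.int64(219), np.int64(220), np.int64(219)]
344 [np.int64(165), np.int64(167), np.int64(162), np.int64(138), np.int64(82), np.int64(55), np.int64(86), np.int64(161), np.int64(198), np.int64(205), np.int64(193), np.int64(168), np.int64(148), np.int64(131), np.int64(148), np.int64(161), np.int64(169), np.int64(176), np.int64(182), np.int64(185), np.int64(194), np.int64(203)]
```

```bash
cat >> h.py <<'E'
fx=np.array([np.cos(np.radians(-7.5)),np.sin(np.radians(-7.5))]);fy=np.array([-fx[1],fx[0]])
O=np.array([628.9,-135.4])-44.5*fx
def F(X): X=np.asarray(X);return np.array([(X[:2]-O)@fx,(X[:2]-O)@fy]).round(1)
E
python3 - <<'E'
from h import *
c=load('t2')
n=onz(c,372.9,202,119);h=onz(c,371.2,222,120); d=n-h
print(n,h,np.degrees(np.arctan2(d[1],d[0])),F(n),F(h))
T=np.array([434.4,-92.94]);print('tcp',F(T))
print('blk edge mid', F(onz(c,(357.3+393.3)/2,174.2,86)),F(onz(c,357.3,174,86)),F(onz(c,393.4,174,86)))
E
```

```text
[ 550.46375624 -107.37511575  119.        ] [ 507.0284922  -102.28975851  120.        ] -6.677731599181042 [-36.9  17.5] [-80.7  16.9]
tcp [-153.9   16.7]
blk edge mid [29.6 15.5] [25.8 56.1] [ 34.4 -25. ]
```

Request:
{"api": "arm_command", "payload": {"moves": [[[0,0,0,0,-0.007,-0.05,1],[0,0,0,0,-0.007,-0.12,1],[0,0,0,0,-0.007,-0.18,1],[0,0,0,0,-0.007,-0.2,1],[0,0,0,0,-0.007,-0.2,1],[0,0,0,0,-0.007,-0.2,1]]]}}

```text
clock: 6.8
tcp_pos: [434.8, -95.8, 215.3]
tcp_rot: [[-0.129, -0.992, 0.001], [-0.992, 0.129, -0.0], [0.0, -0.001, -1.0]]
wrist_force: [-0.1, -0.3, -2.0]
opening: 22.4
```

Run:
```python
from h import *
s=cap('side','s3');t=cap('top','t3');st=r.get_state();print(st['tcp_pos'],F(st['tcp_pos']),st['wrist_force'],st['ft_torque'])
T=st['tcp_pos']
z=T[2]-153.9
for k in(35,60,85,110,123): print(k,proj(s,(T[0]+k*fx[0],T[1]+k*fx[1],z)).round(1),proj(t,(T[0]+k*fx[0],T[1]+k*fx[1],z)).round(1))
A=cv2.resize(s['img'][150:200,280:370],None,fx=8,fy=8,interpolation=cv2.INTER_CUBIC)
cv2.imwrite('pics/s3c.png',A[:400,:720])
```

```text
[434.82333377 -95.86827508 215.35566395] [-153.1   13.9] [-0.33173323 -0.78610981 -1.86719926] [-0.00771094  0.11994309 -0.04587566]
35 [342.6 173.4] [368.5 239.1]
60 [332.8 172.6] [369.6 228.3]
85 [322.9 171.8] [370.7 217.5]
110 [313.2 171. ] [371.8 206.8]
123 [308.1 170.6] [372.3 201.2]
```

View pics/s3c.png

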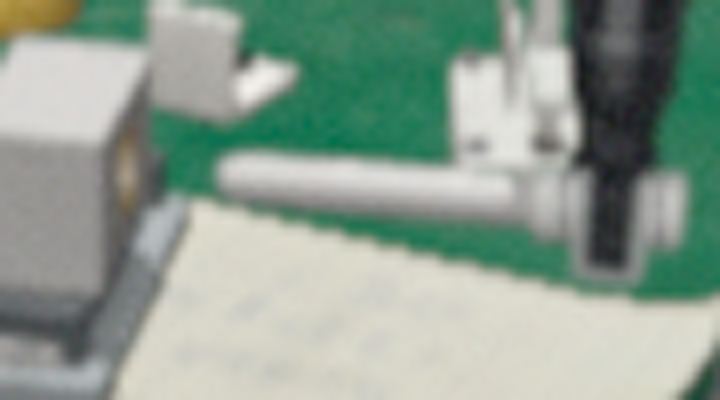

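The side crop shows the bronze rim at (129,172), which is image pixel (296,171.5), with the bar aimed at it. The nose is at (225,173) and the shoulder at (510,198). Next I compare the two numerically.

Run:
```python
from h import *
for f in('s2','s3'):
    c=load(f);im=c['img'].astype(int); sub=im[160:182,288:302]; w=sub[...,2]-sub[...,0]; m=w>18
    ys,xs=np.nonzero(m); ww=w[m]; print(f,'bronze',(xs*ww).sum()/ww.sum()+288,(ys*ww).sum()/ww.sum()+160,len(xs),ys.min()+160,ys.max()+160,xs.min()+288,xs.max()+288)
for y in(13,14.5,16):
    for z in (57,60): print(y,z,proj(c,[*(O+y*fy),z]).round(2))
hsv=cv2.cvtColor(load('s3')['img'],cv2.COLOR_BGR2HSV)
cs=[]
for u in range(311,342,3):
    col=load('s3')['img'].astype(int)[160:185,u]; g=col.min(1); k=g.argmax()
    print(u,list(g[5:22]))
```

```text
s2 bronze 295.4573770491803 170.85245901639345 21 166 176 295 296
s3 bronze 295.41185647425897 170.8330733229329 22 166 176 294 296
13 57 [296.53 171.13]
13 60 [296.54 170.04]
14.5 57 [296.42 171.35]
14.5 60 [296.43 170.27]
16 57 [296.31 171.58]
16 60 [296.32 170.49]
311 [np.int64(43), np.int64(22), np.int64(30), np.int64(87), np.int64(175), np.int64(210), np.int64(210), np.int64(192), np.int64(162), np.int64(136), np.int64(103), np.int64(133), np.int64(178), np.int64(200), np.int64(203), np.int64(201), np.int64(202)]
314 [np.int64(31), np.int64(4), np.int64(27), np.int64(77), np.int64(160), np.int64(204), np.int64(211), np.int64(195), np.int64(168), np.int64(142), np.int64(110), np.int64(102), np.int64(160), np.int64(194), np.int64(202), np.int64(204), np.int64(201)]
317 [np.int64(31), np.int64(26), np.int64(19), np.int64(52), np.int64(132), np.int64(198), np.int64(213), np.int64(201), np.int64(176), np.int64(151), np.int64(121), np.int64(81), np.int64(109), np.int64(174), np.int64(201), np.int64(204), np.int64(203)]
320 [np.int64(26), np.int64(23), np.int64(26), np.int64(39), np.in
[... 1259 characters left out ...]
p.int64(65), np.int64(121), np.int64(194), np.int64(217), np.int64(211), np.int64(190), np.int64(167), np.int64(135), np.int64(108), np.int64(67), np.int64(57), np.int64(46), np.int64(62)]
338 [np.int64(218), np.int64(208), np.int64(186), np.int64(166), np.int64(192), np.int64(199), np.int64(207), np.int64(218), np.int64(215), np.int64(198), np.int64(171), np.int64(142), np.int64(110), np.int64(71), np.int64(56), np.int64(44), np.int64(48)]
341 [np.int64(220), np.int64(217), np.int64(207), np.int64(200), np.int64(210), np.int64(200), np.int64(189), np.int64(210), np.int64(217), np.int64(201), np.int64(177), np.int64(151), np.int64(118), np.int64(82), np.int64(62), np.int64(51), np.int64(44)]
```

Bar axis height relative to the bronze is within about 1 mm of 60, the bar is level, and the lateral offset is within about 1 mm. I'm advancing with a reduced grip, so the bar slips in the jaws before the force gets high.

Request:
{"api": "arm_command", "payload": {"moves": [[[0,0,0,0.026,-0.0034,0,1],[0,0,0,0.053,-0.007,0,1],[0,0,0,0.079,-0.0104,0,1],[0,0,0,0.079,-0.0104,0,1]]], "squeeze": 45}}

```text
clock: 7.4
tcp_pos: [459.3, -99.2, 214.9]
tcp_rot: [[-0.129, -0.992, 0.001], [-0.992, 0.129, -0.0], [0.0, -0.001, -1.0]]
wrist_force: [0.1, 0.3, -2.5]
opening: 22.1
```

Request:
{"api": "arm_command", "payload": {"moves": [[[0,0,0,0.0033,-0.0004,0,1],[0,0,0,0.0066,-0.0009,0,1],[0,0,0,0.0099,-0.0013,0,1],[0,0,0,0.0132,-0.0017,0,1],[0,0,0,0.0165,-0.0022,0,1],[0,0,0,0.0198,-0.0026,0,1],[0,0,0,0.0231,-0.003,0,1],[0,0,0,0.0264,-0.0035,0,1]]]}}

```text
clock: 8.4
tcp_pos: [466.2, -100.0, 214.8]
tcp_rot: [[-0.129, -0.992, 0.0], [-0.992, 0.129, 0.0], [-0.0, -0.0, -1.0]]
wrist_force: [-0.6, -0.5, -3.4]
opening: 21.8
```

Request:
{"api": "arm_command", "payload": {"moves": [[[0,0,0,0.0033,-0.0004,0,1],[0,0,0,0.0066,-0.0009,0,1],[0,0,0,0.0099,-0.0013,0,1],[0,0,0,0.0132,-0.0017,0,1]]]}}

```text
clock: 8.9
tcp_pos: [470.1, -100.5, 214.8]
tcp_rot: [[-0.129, -0.992, -0.0], [-0.992, 0.129, 0.0], [-0.0, 0.0, -1.0]]
wrist_force: [0.1, 0.5, -2.0]
opening: 22.1
```

Request:
{"api": "arm_command", "payload": {"moves": [[[0,0,0,0.0033,-0.0004,0,1],[0,0,0,0.0066,-0.0009,0,1],[0,0,0,0.0099,-0.0013,0,1],[0,0,0,0.0132,-0.0017,0,1]]]}}

```text
clock: 9.4
tcp_pos: [474.1, -101.0, 214.8]
tcp_rot: [[-0.129, -0.992, 0.0], [-0.992, 0.129, 0.0], [-0.0, -0.0, -1.0]]
wrist_force: [1.1, -0.2, -2.1]
opening: 21.6
```

There is no force, and the nose should be about 9 mm into the bore. I continue.

Request:
{"api": "arm_command", "payload": {"moves": [[[0,0,0,0.005,-0.0007,0,1],[0,0,0,0.01,-0.0013,0,1],[0,0,0,0.015,-0.002,0,1],[0,0,0,0.02,-0.0026,0,1],[0,0,0,0.025,-0.0033,0,1],[0,0,0,0.03,-0.0039,0,1]]]}}

```text
clock: 10.15
tcp_pos: [483.1, -102.2, 214.8]
tcp_rot: [[-0.129, -0.992, -0.0], [-0.992, 0.129, 0.0], [-0.0, 0.0, -1.0]]
wrist_force: [-0.1, 0.3, -1.6]
opening: 21.8
```

Run:
```python
from h import *
s=cap('side','s4');t=cap('top','t4');st=r.get_state();print(F(st['tcp_pos']),st['wrist_force'],st['ft_torque'])
A=cv2.resize(s['img'][140:210,260:380],(720,420),interpolation=cv2.INTER_CUBIC)
B=cv2.resize(t['img'][150:230,330:430],(525,420),interpolation=cv2.INTER_CUBIC)
cv2.imwrite('pics/m4.png',cv2.resize(np.hstack([A,B]),(800,270)))
```

```text
[-104.2   13.9] [-0.83958199 -0.33554131 -2.13440059] [-0.02671721  0.0741549  -0.01096625]
```

View pics/m4.png

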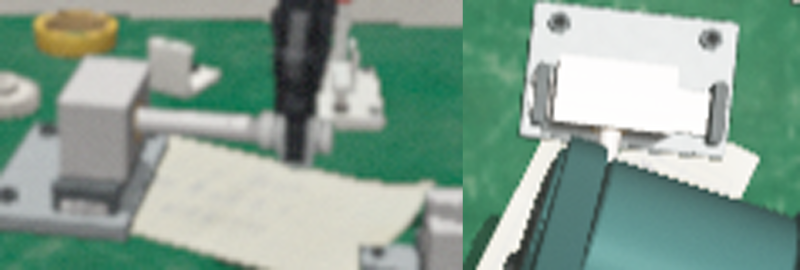

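The shank has entered the bore at side-crop (135,120), with no force. I continue 60 mm in two parts.

Request:
{"api": "arm_command", "payload": {"moves": [[[0,0,0,0.01,-0.0013,0,1],[0,0,0,0.02,-0.0026,0,1],[0,0,0,0.03,-0.0039,0,1],[0,0,0,0.04,-0.0053,0,1],[0,0,0,0.05,-0.0066,0,1],[0,0,0,0.06,-0.0079,0,1],[0,0,0,0.07,-0.0092,0,1],[0,0,0,0.08,-0.0105,0,1]]]}}

```text
clock: 11.25
tcp_pos: [507.2, -105.4, 214.8]
tcp_rot: [[-0.129, -0.992, 0.0], [-0.992, 0.129, 0.0], [-0.0, -0.0, -1.0]]
wrist_force: [0.1, 0.1, -2.3]
opening: 21.9
```

Request:
{"api": "arm_command", "payload": {"moves": [[[0,0,0,0.01,-0.0013,0,1],[0,0,0,0.02,-0.0026,0,1],[0,0,0,0.03,-0.0039,0,1],[0,0,0,0.04,-0.0053,0,1],[0,0,0,0.05,-0.0066,0,1],[0,0,0,0.06,-0.0079,0,1],[0,0,0,0.07,-0.0092,0,1],[0,0,0,0.08,-0.0105,0,1],[0,0,0,0.09,-0.0118,0,1],[0,0,0,0.1,-0.0131,0,1]]]}}

```text
clock: 12.5
tcp_pos: [537.2, -109.3, 214.8]
tcp_rot: [[-0.129, -0.992, -0.0], [-0.992, 0.129, 0.0], [-0.0, 0.0, -1.0]]
wrist_force: [-0.1, 0.2, -1.8]
opening: 22.0
```

Request:
{"api": "arm_command", "payload": {"moves": [[[0,0,0,0.008,-0.001,0,1],[0,0,0,0.016,-0.0021,0,1],[0,0,0,0.024,-0.0032,0,1],[0,0,0,0.032,-0.0042,0,1],[0,0,0,0.04,-0.0053,0,1],[0,0,0,0.048,-0.0063,0,1],[0,0,0,0.056,-0.0074,0,1],[0,0,0,0.064,-0.0084,0,1]]]}}

```text
clock: 13.5
tcp_pos: [556.4, -111.7, 214.8]
tcp_rot: [[-0.129, -0.992, -0.0], [-0.992, 0.129, 0.0], [-0.0, 0.0, -1.0]]
wrist_force: [0.6, 1.8, -1.6]
opening: 22.1
```

Request:
{"api": "arm_command", "payload": {"moves": [[[0,0,0,0.0033,-0.0004,0,1],[0,0,0,0.0066,-0.0009,0,1],[0,0,0,0.0099,-0.0013,0,1],[0,0,0,0.0132,-0.0017,0,1]]]}}

```text
clock: 14.0
tcp_pos: [560.1, -112.2, 214.7]
tcp_rot: [[-0.129, -0.992, -0.0], [-0.992, 0.129, 0.0], [-0.0, 0.0, -1.0]]
wrist_force: [0.6, 1.5, -1.7]
opening: 21.9
```

Request:
{"api": "arm_command", "payload": {"moves": [[[0,0,0,0.003,-0.0004,0,1],[0,0,0,0.006,-0.0008,0,1]]]}}

```text
clock: 14.25
tcp_pos: [562.0, -112.5, 214.8]
tcp_rot: [[-0.129, -0.992, -0.0], [-0.992, 0.129, 0.0], [-0.0, 0.0, -1.0]]
wrist_force: [-0.2, 1.8, -1.0]
opening: 22.1
```

Request:
{"api": "arm_command", "payload": {"moves": [[[0,0,0,0.003,-0.0004,0,1],[0,0,0,0.0045,-0.0006,0,1]]]}}

```text
clock: 14.5
tcp_pos: [563.3, -112.7, 214.7]
tcp_rot: [[-0.129, -0.992, -0.0], [-0.992, 0.129, 0.0], [-0.0, 0.0, -1.0]]
wrist_force: [0.5, 2.6, -1.2]
opening: 21.8
```

Request:
{"api": "arm_command", "payload": {"moves": [[[0,0,0,0.002,-0.0003,0,1],[0,0,0,0.004,-0.0005,0,1]]]}}

```text
clock: 14.75
tcp_pos: [564.3, -112.8, 214.7]
tcp_rot: [[-0.129, -0.992, -0.001], [-0.992, 0.129, 0.0], [-0.0, 0.001, -1.0]]
wrist_force: [-1.8, 1.4, -0.3]
opening: 22.0
```

Request:
{"api": "arm_command", "payload": {"moves": [[[0,0,0,0.002,-0.0003,0,1],[0,0,0,0.004,-0.0005,0,1]]]}}

```text
clock: 15.0
tcp_pos: [564.7, -112.8, 214.6]
tcp_rot: [[-0.129, -0.992, -0.003], [-0.992, 0.129, 0.001], [-0.0, 0.003, -1.0]]
wrist_force: [-5.9, 2.9, 2.9]
opening: 22.2
```

Contact has started (−6 N), about where the shoulder was expected. One more small push confirms it.

Request:
{"api": "arm_command", "payload": {"moves": [[[0,0,0,0.002,-0.0003,0,1],[0,0,0,0.004,-0.0005,0,1]]]}}

```text
clock: 15.25
tcp_pos: [565.1, -112.8, 214.4]
tcp_rot: [[-0.129, -0.992, -0.005], [-0.992, 0.129, 0.001], [-0.0, 0.005, -1.0]]
wrist_force: [-8.6, 2.3, 4.3]
opening: 22.0
```

Run:
```python
from h import *
s=cap('side','s5');t=cap('top','t5');st=r.get_state();print(F(st['tcp_pos']),st['wrist_force'],st['ft_torque'])
cv2.imwrite('pics/m5.png',cv2.resize(s['img'][145:205,265:355],(780,520),interpolation=cv2.INTER_CUBIC))
```

```text
[-21.7  14. ] [-6.40613221  2.07815745  3.76395882] [ 0.39392598  1.15225925 -0.05720395]
```

View pics/m5.png

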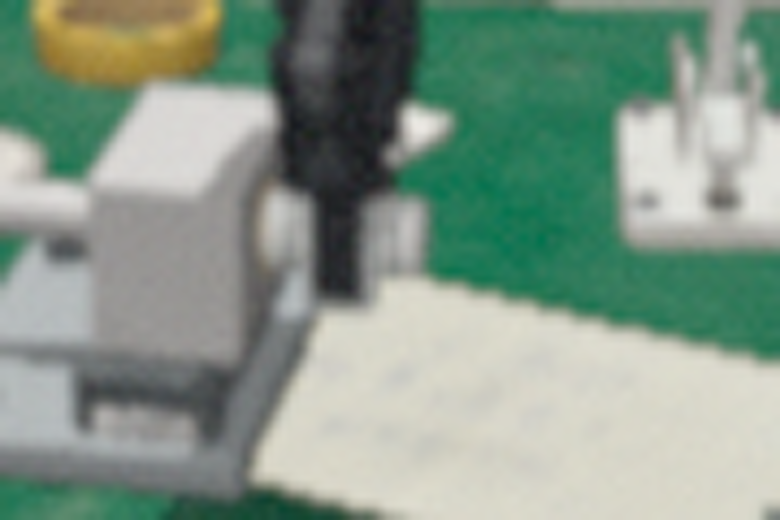

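The picture shows the handle shoulder flush against the bush face at (265,225) and the shank out of the back at (40,205). I give one light seating push, then open.

Request:
{"api": "arm_command", "payload": {"moves": [[[0,0,0,0.003,-0.0004,0,1],[0,0,0,0.003,-0.0004,0,1]]]}}

```text
clock: 15.6
tcp_pos: [565.3, -112.8, 214.3]
tcp_rot: [[-0.129, -0.992, -0.007], [-0.992, 0.129, 0.001], [-0.001, 0.007, -1.0]]
wrist_force: [-9.5, 1.7, 5.6]
opening: 22.0
```

Request:
{"api": "arm_command", "payload": {"moves": [[[0,0,0,0,0,0,0.6],[0,0,0,0,0,0,0.5],[0,0,0,0,0,0,0.4],[0,0,0,0,0,0,0.3],[0,0,0,0,0,0,0.3],[0,0,0,0,0,0,0.3]]]}}

```text
clock: 16.35
tcp_pos: [567.8, -113.3, 214.7]
tcp_rot: [[-0.129, -0.992, 0.0], [-0.992, 0.129, 0.0], [-0.0, -0.0, -1.0]]
wrist_force: [0.2, 0.2, -0.2]
opening: 59.7
```

Released with no residual force. I lift straight up and look again.

Request:
{"api": "arm_command", "payload": {"moves": [[[0,0,0,0,0,0.05,0.3],[0,0,0,0,0,0.12,0.3],[0,0,0,0,0,0.22,0.3],[0,0,0,-0.1,0,0.4,0.3],[0,0,0,-0.3,0,0.5,0.3],[0,0,0,-0.5,0,0.5,0.3],[0,0,0,-0.6,0,0.5,0.3],[0,0,0,-0.6,0,0.5,0.3],[0,0,0,-0.6,0,0.5,0.3]]]}}

```text
clock: 17.48
tcp_pos: [388.7, -113.6, 365.7]
tcp_rot: [[-0.13, -0.992, 0.003], [-0.992, 0.13, -0.001], [0.001, -0.003, -1.0]]
wrist_force: [-0.4, -0.2, 0.6]
opening: 60.2
```

Run:
```python
from h import *
s=cap('side','s6');t=cap('top','t6');w=cap('wrist','w6');st=r.get_state();print(st['tcp_pos'],st['wrist_force'],st['clock'])
A=cv2.resize(s['img'][145:205,250:340],(390,260),interpolation=cv2.INTER_CUBIC)
B=cv2.resize(t['img'][150:220,330:435],(390,260),interpolation=cv2.INTER_CUBIC)
C=cv2.resize(w['img'],(512,320))
o=np.zeros((580,780,3),np.uint8);o[:260,:390]=A;o[:260,390:]=B;o[260:,:512]=C
cv2.imwrite('pics/m6.png',o)
a=load('top0')['img'].astype(int);d=np.abs(a-t['img']).sum(2)
for n,u,v in(('ring',209,159),('gear',437,142),('br',462,197),('loupe',191,247)): print(n,(d[v-15:v+16,u-15:u+16]>90).sum())
```

```text
[ 389.0147022  -113.54988727  365.05740039] [-0.16709717 -0.00618348  0.34826326] 17.625
ring 0
gear 0
br 0
loupe 0
```

View pics/m6.png

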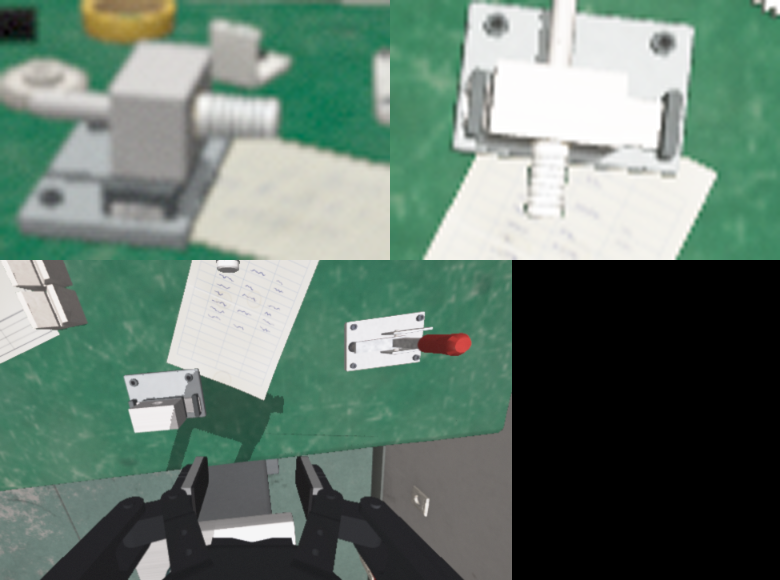

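Run:
```python
from h import *
t=load('t6');im=t['img'].astype(int)
for v in range(203,213): print(v,list(map(int,im[v,366:379].min(1))))
print(F(onz(t,372,208.3,60)),F(onz(t,372,208.3,70)))
# shank tip: top of bar
for v in range(138,160,2): print(v,list(map(int,im[v,366:386].min(1))))
```

```text
203 [230, 218, 240, 253, 254, 254, 252, 252, 251, 226, 200, 235, 235]
204 [202, 191, 221, 248, 248, 249, 249, 247, 246, 238, 214, 233, 236]
205 [108, 197, 233, 244, 241, 242, 242, 237, 235, 215, 182, 233, 235]
206 [128, 227, 248, 253, 254, 254, 254, 254, 252, 237, 172, 233, 235]
207 [190, 198, 231, 241, 244, 249, 250, 250, 249, 240, 166, 234, 236]
208 [231, 193, 199, 204, 213, 231, 231, 229, 238, 233, 202, 234, 236]
209 [232, 231, 230, 229, 233, 234, 234, 235, 234, 234, 235, 236, 236]
210 [232, 232, 232, 231, 232, 234, 233, 234, 233, 235, 234, 235, 235]
211 [226, 230, 233, 233, 233, 232, 233, 234, 234, 233, 228, 231, 235]
212 [223, 230, 233, 233, 233, 233, 233, 232, 233, 232, 222, 227, 229]
[-46.4  12.9] [-47.1  13.8]
138 [75, 73, 75, 73, 71, 70, 72, 75, 73, 71, 78, 80, 78, 76, 74, 72, 75, 78, 76, 74]
140 [72, 78, 79, 80, 81, 83, 80, 77, 75, 74, 71, 72, 75, 77, 76, 77, 81, 81, 79, 76]
142 [75, 78, 84, 88, 91, 92, 82, 76, 77, 78, 73, 69, 74, 75, 75, 76, 82, 88, 87, 87]
144 [75, 70, 76, 85, 86, 84, 81, 78, 79, 80, 76, 73, 74, 74, 73, 74, 81, 82, 83, 85]
146 [73, 73, 78, 84, 84, 82, 83, 85, 86, 169, 206, 225, 203, 170, 81, 76, 80, 80, 85, 86]
148 [71, 79, 85, 86, 84, 78, 81, 84, 153, 227, 244, 248, 246, 233, 97, 82, 84, 87, 89, 90]
150 [73, 83, 87, 84, 82, 78, 76, 86, 185, 234, 248, 247, 245, 233, 113, 93, 94, 95, 92, 86]
152 [201, 189, 178, 171, 157, 106, 115, 118, 201, 238, 250, 247, 244, 229, 99, 95, 112, 127, 105, 85]
154 [234, 234, 234, 234, 159, 154, 154, 148, 216, 241, 250, 247, 241, 218, 229, 234, 232, 210, 206, 190]
156 [234, 236, 235, 234, 234, 161, 156, 165, 227, 244, 250, 247, 238, 201, 233, 234, 234, 235, 234, 233]
158 [235, 235, 235, 234, 160, 154, 136, 184, 232, 246, 249, 247, 234, 186, 232, 233, 234, 235, 235, 236]
```

The handle's rear end is at fixture x = −46.4, so the shoulder is at about −0.4 mm. It is home.

```bash
python3 -c "
from cell import r; print(r.job_done())"
```

```text
the job is handed in; nothing more can be done
None
```

The bar is through the guide bush with its shoulder home against the bush block, and it has been released. I handed the job in at about 17.6 s of the 54 s allowed. I gripped the handle in the V-blocks, found the bore from its bronze rim (about 14 mm off mid-travel), and fed the bar in with small steps under force feedback.

**Last checks**
- **Seating:** in the top view the handle's rear end is at fixture x ≈ −46.4 mm, which puts the shoulder at about −0.4 mm. The shank shows out of the back of the block.
- **Position and angle:** the bar's lateral position is about y = 13–14 mm, and it looks level and in line with the bore by eye.
- **Forces:** at the end of each move call the wrist read at most about 11 N, reached while seating the shoulder. It reads about 0 N now, with the gripper open and clear.
- **Bystanders:** the top image shows no change around the ring gauge, gear, bracket and loupe.

**Disagreements:** the camera estimates of the bore's sideways position and height differed by only 1–2 mm, within the stated calibration. The first side view suggested the nose sagged about 2.5 mm, but a closer view did not confirm it. I did not measure the final height separately.

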